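# Load the dark cabinet and release its locked-out tray

### The arm

A 6-joint arm with a two-finger parallel gripper is mounted at the origin on a cart in front of the work surface, level with it; the furniture and walls round the work are solid. World frame = base frame: x ahead of the robot, y to its left, z up, the work surface at z = 0. Lengths are in m, angles in rad, forces in N, time in s.
With the tool pointing down it reaches from about 0.375 to 0.975 m from the base axis. Payload 3.8 kg.
Tool frame: the origin (TCP) lies between the finger pads; the fingertips stand 22 mm ahead of it and the grasp point (between the pads) lies 3 mm ahead of it (bot.finger_overhang is the distance from the TCP to the fingertips, in m); x points along the fingers, y is the direction in which the jaws open and shut, and the axes are right-handed (so a half turn about x gives the same grasp; the last joint's range is limited). The gripper opens to 85 mm and grips with 20 to 120 N. Pads are 22 mm wide; open, the fingers measure 114 mm over their backs; the gripper's body (76 mm by 85 mm) begins 54 mm behind the grasp point. The pads swing forward as they close: fully open they stand 13 mm farther back than shut.
Start: joints at [1.138, 0.264, 1.604, -0, 1.274, -0.037], TCP at [0.26, 0.623, 0.214] pointing down, gripper open.
Joint ranges: [-2.63, 2.63], [-0.94, 2.18], [0.31, 2.57], [-1.31, 4.45], [0, 2.66], [-2.55, 2.55]. Speed limits (rad/s): [2.57, 2.57, 3.14, 3.14, 3.14, 3.14].

### API

Orientations are given as a rotation vector (axis times angle).
In Python, from workcell import bot gives the robot as it stands. The module is installed in compiled form; this text tells all that it offers.
- The arm moves only by the tool arm_command, never from a script. Its argument "series" is a list that holds one entry, the list of rows, each a list of 7 numbers: the turn, a rotation vector about the tool's x, y, z in rad, then the shift along the tool's x, y, z in cm, then the opening, from 0 (shut) to 1 (fully open). In form: [[[rx, ry, rz, x, y, z, grip], ...]]. A call has 1 to 10 rows; each row shifts and turns the pose as measured when the row begins, along the tool's axes as they then stand; what a row does not reach is not made up. A row lasts 1/10 s, in which the tool goes at most 50 mm and 8.59 degrees, less where a joint would pass 70% of its speed; a pose out of reach is approached as far as the arm can. A call is refused whole if a number of a shift passes 5 or a number of a turn 0.15, either way. A call with a gripper value outside its range is refused whole. The fingers move at their own pace and stop on an object; "newtons" is the grip in N (left out, the last holds). Time passes only in rows, so rows that do not move let the fingers close. It gives the time, the measured TCP pose, the force and the opening at its end, in the units of the state.
- bot.read_state(): the state, without advancing time (a new reading comes with each control period).
- bot.read_camera(name): name is "scene" or "top" or "wrist"; returns (picture, depth): 480x640x3 uint8, blue, green, red; 480x640 float32, m along the optical axis (not along the pixel's ray), 0 where there is no reading.
- bot.camera_info(name): a dict with "K" (3x3 intrinsics, pixels), "extrinsics" (4x4, takes a point from camera to world coordinates). Camera axes: x right, y down, z forward; pixel columns grow to the right and rows downward; lengths in m; the calibration is good to about 2 mm. A picture is of the moment at which its call begins: read the wrist's pose just before it. camera_info takes no time and is no camera call; for the wrist camera it gives the pose at the moment of the call.
- bot.finish_job(): hands the job in, once; it reports no verdict.
The state is a dict: "time": time; "q": joint angles; "joint_vel": joint speeds; "joint_torque": joint torques, N m; "tool_pos": TCP position; "tcp_rot": TCP orientation; "wrist_force": force on the tool from outside, world axes, zero at the start; "torque": the same for the moment, N m; "width": opening from 0.0 (shut) to 1.0 (fully open).
Only numpy, scipy, OpenCV 4.12 (cv2) and the standard library are available. Lean on these libraries where they do the work, as an engineer would, in place of code of your own. Each camera call takes 0.05 s, during which the arm holds its last target.

### The job

Stand the red-capped bottle upright on the floor of the cabinet's pulled-out tray. The tray is locked at full extension: press its red release lever down and, holding it down, slide the tray gently all the way home so the bottle rides in under the cabinet top still standing, then let go of the lever. Leave the blue-capped bottle where it stands.

Things in the scene. Friction and masses are not known exactly. Their poses are not given: they have to be found in the camera images.
- dark_cabinet: White box cabinet, fixed, open at the front, 220 deep x 222 wide x 157 high. Origin: on the worktop, midway below its front edge. Its x axis points into the cabinet (the way the tray retracts), y to the left seen from the robot, z up. The opening under its top ends 145 mm above the worktop. The tray's front panel, 10 mm thick, 222 wide, top edge at 142 mm, closes it.
- tray (a joint): Pull-out tray on slides, in m: 0 = fully home (front panel against the cabinet), 0.170 = fully out towards the robot, where it is locked with 1 to 3 mm of play. Slides along the cabinet's x axis. Friction about 2.5 N plus 8 N per m/s.
- tray_floor (a point): Centre of the tray floor's upper surface, 24 mm above the worktop; moves with the tray, axes as the cabinet's. Floor 168 (x) by 154 mm (y), side and rear walls 19 mm high above it. With the tray out, the front panel and the cabinet front are each 86 mm away along x. The lever's steel bar runs outside the right wall, 91 mm right of centre, up to 120 mm above the worktop.
- release_lever (a joint): Red release lever, in rad: 0 = up (at rest, locking), 0.13 = fully down. Pressing its pad lifts a hook at its other end over a catch in the cabinet; clear from about 0.08 rad (pad 9 mm down; full travel 14 mm). Springs back up, 2 to 5 N at the pad. Must be held down for the tray's first 25 mm inwards; after that it may be up or down.
- lever_pad (a point): Middle of the lever pad's top, at the right of the tray front, 125 mm above the worktop at rest; moves with it. Pad 60 mm wide (y), 19 mm from this point to its free edge (robot side), 21 mm the other way to a grey housing fixed on the tray, whose upright front face rises to 150 mm: fingers on the pad can push the tray by it. Tray home: this point is 58 mm before the cabinet front.
- red_cap_bottle: White round bottle with a red-orange screw cap and a blue-and-white label, 56 mm diameter, 108 high, about 0.2 kg, loose, standing on the worktop to the left of the cabinet. Origin: centre of its underside, z up. Can be gripped across its body from above, 60 to 85 mm above its underside.
- blue_cap_bottle: Clear round bottle with a blue screw cap, 56 mm diameter, 105 high, loose, standing on the worktop in the other of two places to the left of the cabinet; to be left alone. Origin: centre of its underside, z up.
Mind the look-alikes: they are no part of the job. Leave any black look-alike of the red_cap_bottle alone.

How it is judged:
By the outcome, as a careful person would: the job done as asked, in the order asked, and still so for the second after the job is handed in, with the robot touching nothing.
It also fails if it takes over 54 s, if anything falls off the work surface, if the arm or the gripper's body presses on something with over 40 N, if the wrist force passes 120 N, or if a joint passes its speed limit or range.

## Working session

There is one attempt and no reset: what is moved stays moved. The work goes in short steps, Python scripts to look and compute and a tool call to move; the robot and the scene stay as the last step left them, time stands still between calls to the robot, and variables do not carry over. Pictures are saved under pics/ and viewed, and the job is handed in when it is done.

Besides the shell and the picture viewer there is one more tool, called after "Call:" by a JSON object that holds its "name" and its "arguments", one argument or row to a line. arm_command: Moves the arm, as the interface text tells. Its arguments: {"type":"object","properties":{"series":{"type":"array"},"newtons":{"type":"number"}},"required":["series"]}

```bash
mkdir -p pics
cat > h.py <<'E'
import numpy as np, cv2
from workcell import bot
from scipy.spatial.transform import Rotation as R
def cam(n,save=None):
    info=bot.camera_info(n); p,d=bot.read_camera(n)
    if save: cv2.imwrite('pics/'+save,p)
    K=np.array(info['K']);T=np.array(info['extrinsics'])
    v,u=np.mgrid[:480,:640]
    P=np.stack([(u-K[0,2])/K[0,0]*d,(v-K[1,2])/K[1,1]*d,d],-1)
    W=P@T[:3,:3].T+T[:3,3]; W[d==0]=np.nan
    return p,d,W,K,T
E
python3 - <<'E'
from h import *
for n in('scene','top'):
    p,d,W,K,T=cam(n,n+'0.png'); np.save(n+'0W.npy',W); print(n,T[:3,3])
s=bot.read_state(); print({k:np.round(v,4) for k,v in s.items()}); print(R.from_rotvec(s['tcp_rot']).as_matrix().round(3))
print(bot.finger_overhang)
E
```

```text
scene [ 0.00892657 -0.37724132  0.94417068]
top [0.44465584 0.15402998 1.16498871]
{'time': np.float64(0.1), 'q': array([ 1.1381,  0.2647,  1.6052,  0.    ,  1.2737, -0.0369]), 'joint_vel': array([-0.0007, -0.0011, -0.0019,  0.0006, -0.0001,  0.0009]), 'joint_torque': array([ 3.00000e-04, -5.16707e+01, -3.68589e+01, -0.00000e+00,
        6.20000e-03,  0.00000e+00]), 'tool_pos': array([0.2599, 0.6222, 0.2128]), 'tcp_rot': array([ 0.3089,  1.5489, -0.3121]), 'wrist_force': array([-0.1625, -1.0697, -0.0666]), 'torque': array([-0.0125, -0.0248,  0.0011]), 'width': np.float64(1.0014)}
[[-0.001  0.386  0.923]
 [-0.002  0.923 -0.386]
 [-1.    -0.002 -0.   ]]
0.022
```

View pics/scene0.png

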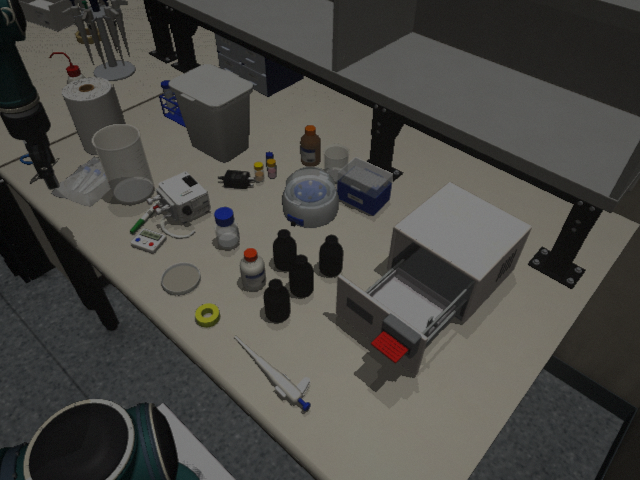

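View pics/top0.png

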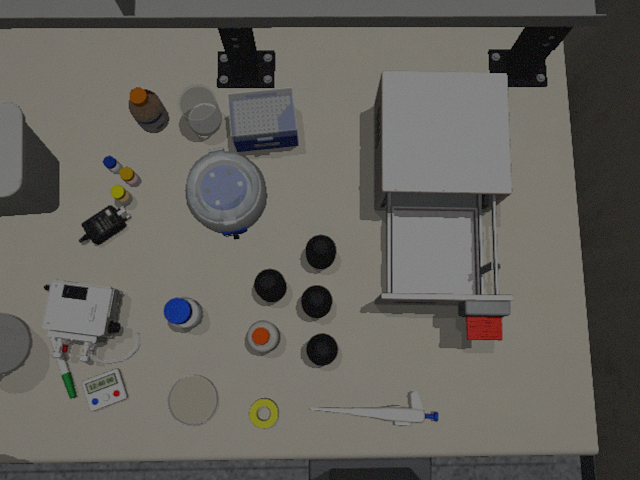

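The top view shows the red cap at (262,337), with black look-alikes close by at (270,285), (316,301), (321,349) and (320,251). The blue cap is at (180,312). The tray is at (390–478, 205–297), and the red lever pad is at (484,328). Next I'll measure these.

Run:
```python
from h import *
W=np.load('top0W.npy'); p=cv2.imread('pics/top0.png'); hsv=cv2.cvtColor(p,cv2.COLOR_BGR2HSV)
def at(u,v,r=2): return np.nanmedian(W[v-r:v+r+1,u-r:u+r+1].reshape(-1,3),0).round(4)
for n,u,v in [('red',262,337),('blue',178,310),('b1',270,282),('b2',316,300),('b3',321,349),('b4',320,249),('cabtop',445,130),('floor',433,250),('pad',484,328),('panel',430,297),('housing',487,308),('amber',140,96),('pip',415,414)]: print(n,at(u,v))
def cl(m,name):
    q=W[m]; q=q[~np.isnan(q[:,0])]
    (c,wh,a)=r=cv2.minAreaRect(q[:,:2].astype(np.float32)*1000)
    print(name,len(q),'rect',np.round(r[0],1),np.round(r[1],1),round(r[2],2),'z',np.nanpercentile(q[:,2],[5,50,95]).round(4))
    return q
u=np.arange(640)[None,:]+np.zeros((480,1));v=np.arange(480)[:,None]+np.zeros((1,640))
box=lambda a,b,c,d:(u>=a)&(u<=b)&(v>=c)&(v<=d)
z=W[...,2]
cl(box(370,520,65,205)&(z>.150)&(z<.165),'cab')
cl(box(382,480,200,292)&(z>.018)&(z<.030),'floor')
cl(box(375,515,285,300)&(z>.135)&(z<.148),'panel')
cl(box(460,515,318,345)&(hsv[...,1]>150)&(z>.11),'pad')
cl(box(455,515,295,318)&(z>.147)&(z<.155),'housing')
for n,uu,vv in [('red',262,337),('blue',178,310),('b1',270,282),('b2',316,300),('b3',321,349),('b4',320,249)]:
    q=cl(box(uu-18,uu+18,vv-18,vv+18)&(z>.095)&(z<.115),n)
```

```text
red [0.4677 0.2453 0.1082]
blue [0.5151 0.3891 0.1059]
b1 [0.5613 0.232  0.1084]
b2 [0.5293 0.153  0.1083]
b3 [0.4465 0.1453 0.1078]
b4 [0.6184 0.1452 0.1073]
cabtop [ 0.8164 -0.0723  0.1576]
floor [ 0.6278 -0.0687  0.0248]
pad [ 0.478  -0.1292  0.1248]
panel [ 0.5296 -0.0371  0.1425]
housing [ 0.5097 -0.1292  0.151 ]
amber [0.8962 0.4644 0.1231]
pip [ 0.3299 -0.0224  0.0292]
cab 15453 rect [816.3 -74.4] [222.4 221.8] 88.33 z [0.154  0.1572 0.1603]
floor 6776 rect [637.3 -64.2] [180.5 178.3] 89.39 z [0.0207 0.0244 0.0279]
panel 799 rect [530.1 -66.4] [221.9  11.4] 88.51 z [0.1383 0.142  0.1454]
pad 758 rect [ 477.2 -129.3] [58.7 35.3] 89.23 z [0.1223 0.1257 0.129 ]
housing 630 rect [ 515.  -130.9] [75.3 31.6] 87.9 z [0.1475 0.1503 0.1532]
red 235 rect [471.2 247.1] [27.7 27. ] 89.63 z [0.1042 0.1079 0.1112]
blue 565 rect [514.8 391.7] [44.5 44. ] 45.11 z [0.101  0.1051 0.1086]
b1 237 rect [562.6 235.9] [27.8 28. ] 43.27 z [0.1027 0.1077 0.111 ]
b2 230 rect [532.6 151.3] [27.5 28.6] 89.41 z [0.1046 0.1077 0.1113]
b3 233 rect [446.5 143.6] [27.2 26.8] 89.58 z [0.1047 0.1078 0.1112]
b4 227 rect [624.3 143.4] [28.  28.1] 88.73 z [0.1022 0.1073 0.1111]
```

```bash
cat > plan.py <<'E'
from h import *
def plan(wps, sg=None):
    """wps: list of (x,y,z,yaw_deg of tool y, nrows, grip); assumes tool x down"""
    s=bot.read_state(); p=np.array(s['tool_pos']); M=R.from_rotvec(s['tcp_rot'])
    rows=[]
    for (x,y,z,yaw,n,g) in wps:
        a=np.radians(yaw); Y=np.array([np.cos(a),np.sin(a),0]);X=np.array([0,0,-1.]);Z=np.cross(X,Y)
        Mt=R.from_matrix(np.stack([X,Y,Z],1)); pt=np.array([x,y,z])
        rv=(M.inv()*Mt).as_rotvec(); p0=p.copy();M0=M
        for i in range(n):
            d=M.inv().apply((pt-p0)/n)*100; 
            rows.append([*np.round(rv/n,3).tolist(),*np.round(d,2).tolist(),g])
            M=M*R.from_rotvec(rv/n); p=p+(pt-p0)/n
    print('yaw now',np.degrees(np.arctan2(*R.from_rotvec(s['tcp_rot']).as_matrix()[[1,0],1])).round(2),s['tool_pos'].round(4),'t',s['time'])
    for k in range(0,len(rows),10): print([rows[k:k+10]])
E
python3 - <<'E'
from plan import *
W=np.concatenate([np.load(f+'0W.npy').reshape(-1,3) for f in('scene','top')])
a=np.array([.26,.622]);b=np.array([.471,.247])
for t in np.linspace(0,1,9):
    c=a+t*(b-a); m=np.hypot(*(W[:,:2]-c).T)<.08; m&=W[:,2]<.19; print(c.round(3),m.sum(),np.nanpercentile(W[m,2],99) if m.sum() else None)
plan([(.471,.247,.215,28,9,1)])
E
```

```text
[0.26  0.622] 5969 0.00512758028495869
[0.286 0.575] 7853 0.017356421638036083
[0.313 0.528] 9660 0.019873479246179004
[0.339 0.481] 10368 0.019811650993274994
[0.366 0.434] 10178 0.019140816964687786
[0.392 0.388] 10127 0.01928463279224911
[0.418 0.341] 9833 0.018890503397887424
[0.445 0.294] 9678 0.10906656572327914
[0.471 0.247] 9187 0.10918252847380627
yaw now 67.32 [0.2599 0.6222 0.2128] t 0.1
[[[0.076, 0.0, 0.0, -0.02, -2.94, 3.77, 1], [0.076, 0.0, 0.0, -0.02, -2.65, 3.98, 1], [0.076, 0.0, 0.0, -0.02, -2.34, 4.17, 1], [0.076, 0.0, 0.0, -0.02, -2.01, 4.34, 1], [0.076, 0.0, 0.0, -0.02, -1.67, 4.48, 1], [0.076, 0.0, 0.0, -0.02, -1.33, 4.6, 1], [0.076, 0.0, 0.0, -0.02, -0.97, 4.68, 1], [0.076, 0.0, 0.0, -0.02, -0.61, 4.74, 1], [0.076, 0.0, 0.0, -0.02, -0.25, 4.78, 1]]]
```

Call:
{"name": "arm_command", "arguments": {
  "series": [
    [[0.076,0,0,0,-2.9,3.8,1],[0.076,0,0,0,-2.6,4.0,1],[0.076,0,0,0,-2.3,4.2,1],[0.076,0,0,0,-2.0,4.3,1],[0.076,0,0,0,-1.7,4.5,1],[0.076,0,0,0,-1.3,4.6,1],[0.076,0,0,0,-1.0,4.7,1],[0.076,0,0,0,-0.6,4.7,1],[0.076,0,0,0,-0.25,4.7,1]]
  ],
  "newtons": 40
}}

```text
time: 1.0
tool_pos: [0.4698, 0.2376, 0.2072]
tcp_rot: [0.846, 1.4, -0.859]
wrist_force: [0.5, -0.5, 1.1]
width: 0.997
```

Run:
```python
from plan import *
p,d,W,K,T=cam('wrist','w1.png')
z=W[...,2]; hsv=cv2.cvtColor(p,cv2.COLOR_BGR2HSV)
m=(z>.1)&(z<.115)&(hsv[...,1]>120)&((hsv[...,0]<20)|(hsv[...,0]>170))
q=W[m]; print(m.sum(), cv2.minEnclosingCircle(q[:,:2].astype(np.float32)) if len(q) else None, np.median(q,0))
plan([(.471,.247,.079,28,6,1)])
```

```text
1254 ((0.4712035357952118, 0.2482893168926239), 0.01471757423132658) [0.470953   0.24903632 0.10722255]
yaw now 26.87 [0.4731 0.2311 0.2072] t 1.05
[[[-0.003, 0.001, 0.001, 2.13, 0.11, -0.27, 1], [-0.003, 0.001, 0.001, 2.13, 0.1, -0.27, 1], [-0.003, 0.001, 0.001, 2.13, 0.1, -0.26, 1], [-0.003, 0.001, 0.001, 2.13, 0.1, -0.26, 1], [-0.003, 0.001, 0.001, 2.14, 0.1, -0.26, 1], [-0.003, 0.001, 0.001, 2.14, 0.09, -0.25, 1]]]
```

View pics/w1.png

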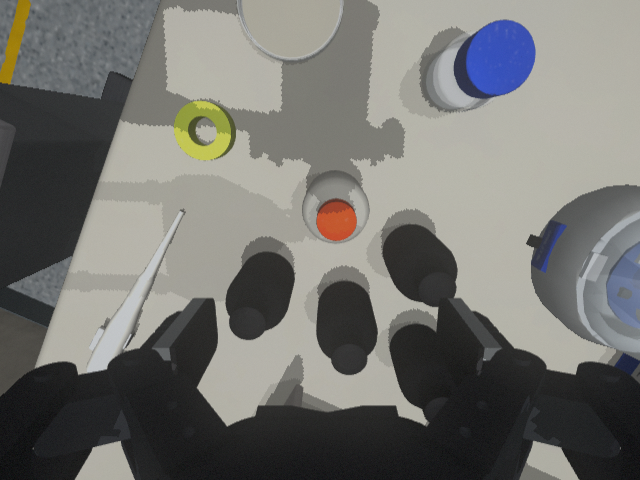

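The wrist view shows the red cap at (337,220), centred at about (0.471, 0.248), which agrees with the top view. Both fingers have clear gaps on either side. I'll line up and then descend.

Call:
{"name": "arm_command", "arguments": {
  "series": [
    [[0,0,0,0,0.6,-1.5,1],[0,0,0,1.5,0,0,1],[0,0,0,0,0,0,1]]
  ]
}}

```text
time: 1.35
tool_pos: [0.4721, 0.2448, 0.1898]
tcp_rot: [0.851, 1.391, -0.872]
wrist_force: [-0.0, -0.2, -1.3]
width: 1.002
```

Run:
```python
from plan import *
plan([(.471,.248,.079,28,5,1)])
```

```text
yaw now 26.54 [0.4721 0.2448 0.1898] t 1.35
[[[-0.005, 0.002, 0.002, 2.22, 0.03, -0.09, 1], [-0.005, 0.002, 0.002, 2.22, 0.03, -0.08, 1], [-0.005, 0.002, 0.002, 2.22, 0.02, -0.08, 1], [-0.005, 0.002, 0.002, 2.22, 0.02, -0.07, 1], [-0.005, 0.002, 0.002, 2.22, 0.02, -0.07, 1]]]
```

Call:
{"name": "arm_command", "arguments": {
  "series": [
    [[0,0,0,2.2,0,-0.2,1],[0,0.002,0.002,2.2,0,-0.1,1],[0,0.002,0.002,2.2,0,-0.1,1],[0,0.002,0.002,2.2,0,0,1],[0,0,0,1.5,0,0,1],[0,0,0,0,0,0,1]]
  ]
}}

```text
time: 1.95
tool_pos: [0.4636, 0.2548, 0.0802]
tcp_rot: [0.843, 1.402, -0.855]
wrist_force: [0.3, 0.1, -0.6]
width: 1.002
```

Run:
```python
from plan import *
plan([(.471,.248,.079,28,1,1)])
```

```text
yaw now 27.54 [0.4636 0.2548 0.0802] t 1.95
[[[-0.008, 0.001, 0.008, 0.11, 0.34, 0.95, 1]]]
```

Call:
{"name": "arm_command", "arguments": {
  "series": [
    [[0,0,0.006,0,0.3,0.6,1],[0,0,0,0,0,0.2,1],[0,0,0,0,0,0,1]]
  ]
}}

```text
time: 2.25
tool_pos: [0.4698, 0.2509, 0.081]
tcp_rot: [0.843, 1.4, -0.846]
wrist_force: [0.1, -0.0, 0.2]
width: 1.001
```

Run:
```python
from plan import *
plan([(.471,.248,.079,28,1,1)])
```

```text
yaw now 27.81 [0.4698 0.2509 0.081 ] t 2.25
[[[-0.003, 0.001, 0.001, 0.2, -0.03, 0.31, 1]]]
```

Call:
{"name": "arm_command", "arguments": {
  "series": [
    [[0,0,0,0.2,0,0.3,1],[0,0,0,0,0,0,0.4],[0,0,0,0,0,0,0.3],[0,0,0,0,0,0,0.3],[0,0,0,0,0,0,0.3],[0,0,0,0,0,0,0.3],[0,0,0,0,0,0,0.3],[0,0,0,0,0,0,0.3]]
  ],
  "newtons": 40
}}

```text
time: 3.05
tool_pos: [0.4737, 0.2486, 0.0819]
tcp_rot: [0.848, 1.397, -0.842]
wrist_force: [-0.1, -0.4, 0.2]
width: 0.299
```

Run:
```python
from plan import *
plan([(.471,.248,.079,28,1,1)])
```

```text
yaw now 27.75 [0.4737 0.2486 0.0819] t 3.05
[[[-0.004, 0.001, -0.004, 0.29, -0.27, -0.07, 1]]]
```

Run:
```python
from h import *
cam('wrist','w2.png');p=cam('scene')[0]; cv2.imwrite('pics/s2.png',cv2.resize(p[180:360,180:420],(800,600)))
```

```text
(no output)
```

View pics/w2.png

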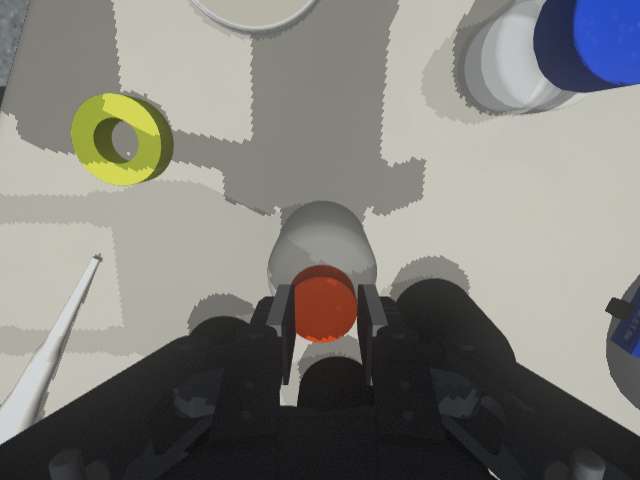

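View pics/s2.png

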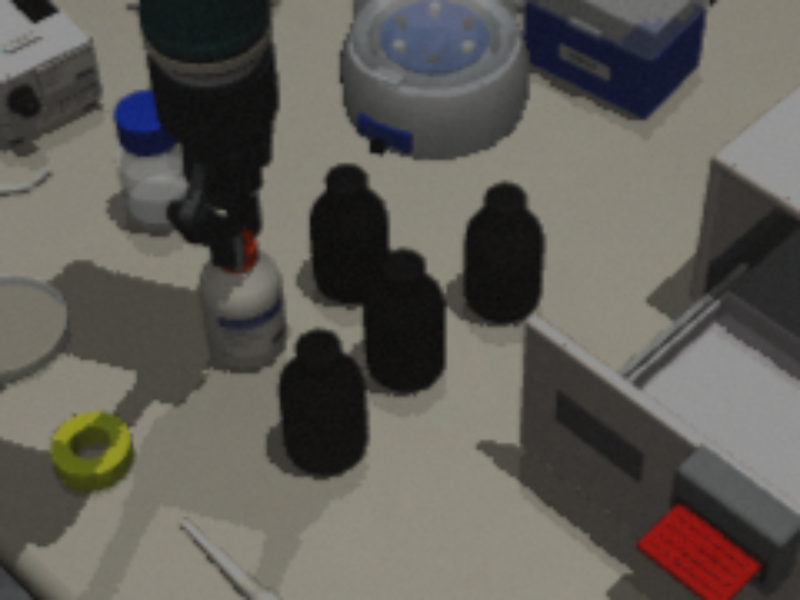

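The pads stand either side of the red cap, at (280,330) and (370,330) in the wrist view, and not on the body. The bottle is still upright. I'll check where the fingertips really are.

Run:
```python
from h import *
s=bot.read_state();p,d,W,K,T=cam('wrist')
M=R.from_rotvec(s['tcp_rot'])
L=M.inv().apply((W-s['tool_pos']).reshape(-1,3)).reshape(480,640,3)
print(s['tool_pos'],s['width'])
for u,v in [(284,295),(284,330),(288,375),(265,300),(265,340),(377,295),(370,330),(368,375),(385,300),(323,305),(323,230),(337,370)]:
    print(u,v,W[v,u].round(3),'tool',L[v,u].round(3))
print(s['tool_pos'],M.as_matrix().round(3))
```

```text
[0.47365984 0.24862048 0.08188114] 0.30079594723172937
284 295 [0.454 0.251 0.114] tool [-0.032 -0.016 -0.011]
284 330 [0.458 0.249 0.136] tool [-0.054 -0.014 -0.008]
288 375 [0.466 0.235 0.135] tool [-0.053 -0.013  0.009]
265 300 [0.449 0.243 0.109] tool [-0.028 -0.024 -0.006]
265 340 [0.452 0.25  0.147] tool [-0.065 -0.018 -0.011]
377 295 [0.485 0.266 0.113] tool [-0.032  0.019 -0.01 ]
370 330 [0.482 0.262 0.136] tool [-0.054  0.014 -0.008]
368 375 [0.489 0.248 0.136] tool [-0.054  0.014  0.008]
385 300 [0.491 0.265 0.109] tool [-0.027  0.023 -0.006]
323 305 [0.471 0.251 0.107] tool [-0.025 -0.001 -0.003]
323 230 [0.46  0.271 0.074] tool [ 0.007 -0.002 -0.026]
337 370 [0.52  0.177 0.024] tool [0.058 0.007 0.085]
[0.47365984 0.24862048 0.08188114] [[ 0.005  0.885  0.466]
 [ 0.001  0.466 -0.885]
 [-1.     0.004  0.001]]
```

Run:
```python
from h import *
s=bot.read_state();M=R.from_rotvec(s['tcp_rot'])
p,d,W,K,T=cam('scene')
L=M.inv().apply((W-s['tool_pos']).reshape(-1,3)).reshape(480,640,3)
print(s['tool_pos'])
for v in range(232,276,4):
    print(v,[ (u,W[v,u].round(3).tolist(),p[v,u].tolist()) for u in (247,251,256)])
p,d,W,K,T=cam('wrist')
L=M.inv().apply((W-s['tool_pos']).reshape(-1,3)).reshape(480,640,3)
print('cam in tool',M.inv().apply(T[:3,3]-s['tool_pos']))
for v in range(276,310,3): print(v,[L[v,u].round(3).tolist() for u in (268,275,284)])
```

```text
[0.47369153 0.24861982 0.08189398]
232 [(247, [0.455, 0.229, 0.198], [17, 19, 18]), (251, [0.464, 0.228, 0.192], [18, 18, 18]), (256, [0.491, 0.246, 0.16], [15, 17, 17])]
236 [(247, [0.454, 0.229, 0.187], [20, 20, 20]), (251, [0.462, 0.227, 0.183], [16, 17, 17]), (256, [0.492, 0.248, 0.145], [17, 18, 17])]
240 [(247, [0.455, 0.233, 0.171], [15, 16, 14]), (251, [0.464, 0.23, 0.167], [19, 20, 20]), (256, [0.492, 0.25, 0.132], [21, 22, 23])]
244 [(247, [0.459, 0.24, 0.151], [67, 72, 73]), (251, [0.464, 0.233, 0.153], [16, 14, 16]), (256, [0.489, 0.248, 0.122], [17, 18, 17])]
248 [(247, [0.444, 0.221, 0.165], [18, 19, 17]), (251, [0.46, 0.23, 0.145], [20, 21, 20]), (256, [0.49, 0.251, 0.106], [15, 17, 18])]
252 [(247, [0.443, 0.221, 0.153], [17, 18, 19]), (251, [0.461, 0.233, 0.13], [45, 45, 45]), (256, [0.481, 0.241, 0.108], [46, 58, 126])]
256 [(247, [0.454, 0.239, 0.119], [12, 14, 12]), (251, [0.462, 0.235, 0.115], [46, 48, 48]), (256, [0.477, 0.238, 0.1], [18, 26, 57])]
260 [(247, [0.458, 0.247, 0.096], [15, 22, 46]), (251, [0.46, 0.235, 0.103], [44, 43, 44]), (256, [0.476, 0.239, 0.
[... 749 characters left out ...]
1, 0.032], [0.003, -0.024, -0.0], [-0.022, -0.017, -0.01]]
288 [[0.082, -0.041, 0.035], [0.004, -0.025, 0.002], [-0.026, -0.017, -0.011]]
291 [[nan, nan, nan], [0.004, -0.025, 0.003], [-0.028, -0.016, -0.01]]
294 [[0.083, -0.041, 0.04], [-0.032, -0.019, -0.011], [-0.031, -0.016, -0.01]]
297 [[-0.026, -0.023, -0.007], [-0.034, -0.019, -0.011], [-0.035, -0.016, -0.011]]
300 [[-0.029, -0.023, -0.007], [-0.037, -0.019, -0.011], [-0.039, -0.015, -0.012]]
303 [[-0.031, -0.022, -0.007], [-0.039, -0.018, -0.011], [-0.039, -0.015, -0.011]]
306 [[-0.032, -0.022, -0.006], [-0.042, -0.018, -0.011], [-0.042, -0.015, -0.011]]
309 [[-0.036, -0.022, -0.007], [-0.043, -0.018, -0.01], [-0.043, -0.015, -0.01]]
```

Both cameras put the fingertips about 43 mm higher than the reported TCP plus the stated overhang: z≈0.102 measured, 0.060 expected. So the reported TCP is offset along the tool axis, and I'll go by the measured tips. I'll open the gripper and re-measure.

Call:
{"name": "arm_command", "arguments": {
  "series": [
    [[0,0,0,0,0,0,1],[0,0,0,0,0,0,1],[0,0,0,0,0,0,1],[0,0,0,0,0,0,1],[0,0,0,0,0,0,1]]
  ]
}}

```text
time: 3.8
tool_pos: [0.4737, 0.2486, 0.0819]
tcp_rot: [0.848, 1.397, -0.842]
wrist_force: [-0.3, 0.5, -0.3]
width: 1.001
```

Run:
```python
from plan import *
s=bot.read_state();M=R.from_rotvec(s['tcp_rot'])
p,d,W,K,T=cam('wrist','w3.png')
L=M.inv().apply((W-s['tool_pos']).reshape(-1,3)).reshape(480,640,3)
print(s['tool_pos'],s['width'])
hsv=cv2.cvtColor(p,cv2.COLOR_BGR2HSV)
m=(W[...,2]>.1)&(W[...,2]<.115)&(hsv[...,1]>120)&((hsv[...,0]<20)|(hsv[...,0]>170))
print('cap',cv2.minEnclosingCircle(W[m][:,:2].astype(np.float32)),'tool',L[m].mean(0).round(4))
for sg in(-1,1):
    m=(np.abs(L[...,0]+.03)<.05)&(L[...,1]*sg>.03)&(L[...,1]*sg<.065)&(np.abs(L[...,2])<.02)&(L[...,0]<.02)&(p.max(-1)<80)
    print(sg,m.sum(),np.percentile(L[m],[1,5,50,95,99],axis=0).round(3).tolist())
for v in(400,420,450): print(L[v,320].round(3),L[v,250].round(3))
plan([(.471,.248,.037,28,3,1)])
```

```text
[0.47366255 0.24863551 0.08185867] 1.0010281323449297
cap ((0.4707351326942444, 0.24810180068016052), 0.015142575837671757) tool [-0.0251 -0.0023 -0.0024]
-1 5326 [[-0.08, -0.064, -0.013], [-0.079, -0.061, -0.012], [-0.059, -0.044, -0.007], [-0.036, -0.043, 0.007], [-0.032, -0.042, 0.01]]
1 5327 [[-0.08, 0.042, -0.013], [-0.079, 0.042, -0.012], [-0.059, 0.044, -0.007], [-0.036, 0.061, 0.007], [-0.032, 0.064, 0.01]]
[ 0.031 -0.004  0.087] [ 0.022 -0.044  0.08 ]
[-0.095 -0.002 -0.01 ] [-0.095 -0.016 -0.01 ]
[-0.103 -0.001 -0.011] [-0.111 -0.013 -0.019]
yaw now 27.75 [0.4737 0.2486 0.0819] t 3.85
[[[-0.001, 0.0, -0.001, 1.5, -0.09, -0.03, 1], [-0.001, 0.0, -0.001, 1.5, -0.09, -0.02, 1], [-0.001, 0.0, -0.001, 1.5, -0.09, -0.02, 1]]]
```

View pics/w3.png

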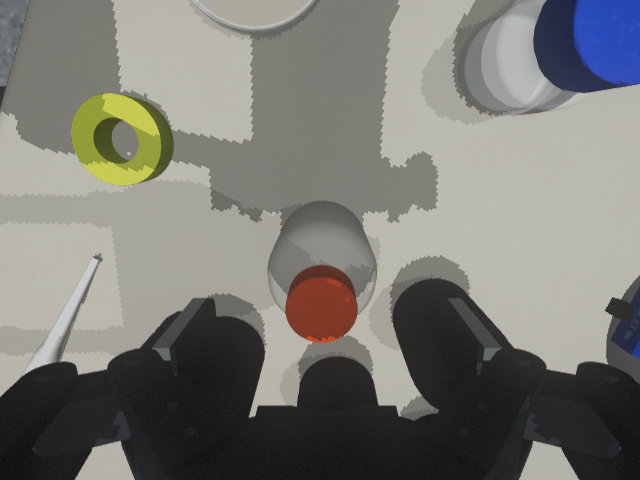

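The bottle hasn't moved; the cap is still at (0.4707, 0.2481). Finger tips and gripper body are both shifted by about 43.5 mm, which is consistent. For a body grip at 75 mm, the reported z has to be about 0.035.

Call:
{"name": "arm_command", "arguments": {
  "series": [
    [[0,0,0,0.5,-0.2,-0.2,1],[0,0,0,1.2,0,0,1],[0,0,0,1.2,0,0,1],[0,0,0,1.2,0,0,1],[0,0,0,0.6,0,0,1],[0,0,0,0,0,0,1]]
  ]
}}

```text
time: 4.45
tool_pos: [0.4696, 0.2491, 0.0293]
tcp_rot: [0.846, 1.398, -0.844]
wrist_force: [0.2, 0.6, -0.2]
width: 0.998
```

Run:
```python
from plan import *
plan([(.471,.248,.035,28,1,1)])
print(bot.read_state()['wrist_force'])
```

```text
yaw now 27.76 [0.4696 0.2491 0.0293] t 4.45
[[[-0.004, 0.001, -0.002, -0.57, 0.07, 0.16, 1]]]
[ 0.23589468  0.60386246 -0.1667386 ]
```

Call:
{"name": "arm_command", "arguments": {
  "series": [
    [[0,0,0,-0.5,0,0.15,1],[0,0,0,0,0,0,0.6],[0,0,0,0,0,0,0.4],[0,0,0,0,0,0,0.4],[0,0,0,0,0,0,0.4],[0,0,0,0,0,0,0.4],[0,0,0,0,0,0,0.4]]
  ],
  "newtons": 40
}}

```text
time: 5.15
tool_pos: [0.4706, 0.2476, 0.0351]
tcp_rot: [0.846, 1.398, -0.844]
wrist_force: [-0.2, 0.2, -1.4]
width: 0.646
```

Run:
```python
from plan import *
plan([(.471,.248,.25,28,5,.4)])
s=bot.read_state();print(s['wrist_force'],s['width'])
```

```text
yaw now 27.75 [0.4706 0.2476 0.0351] t 5.15
[[[-0.001, 0.0, -0.0, -4.3, 0.02, 0.0, 0.4], [-0.001, 0.0, -0.0, -4.3, 0.02, 0.0, 0.4], [-0.001, 0.0, -0.0, -4.3, 0.02, -0.0, 0.4], [-0.001, 0.0, -0.0, -4.3, 0.01, -0.0, 0.4], [-0.001, 0.0, -0.0, -4.3, 0.01, -0.0, 0.4]]]
[-0.22667319  0.17345281 -1.43463468] 0.6456400941357152
```

The opening is 0.646, about 55 mm, so the body is gripped. Lifting.

Call:
{"name": "arm_command", "arguments": {
  "series": [
    [[0,0,0,-1,0,0,0.4],[0,0,0,-2.5,0,0,0.4],[0,0,0,-3,0,0,0.4],[0,0,0,-3,0,0,0.4],[0,0,0,-3,0,0,0.4],[0,0,0,-3,0,0,0.4],[0,0,0,-2,0,0,0.4],[0,0,0,0,0,0,0.4]]
  ]
}}

```text
time: 5.95
tool_pos: [0.4677, 0.2466, 0.2185]
tcp_rot: [0.843, 1.401, -0.847]
wrist_force: [1.2, 0.4, -2.2]
width: 0.647
```

Run:
```python
from plan import *
plan([(.54,.09,.22,11,6,.4),(.6204,-.0689,.22,-1.6,6,.4)])
s=bot.read_state();print(s['wrist_force'],s['width'])
cam('wrist','w4.png')
```

```text
yaw now 27.76 [0.4677 0.2466 0.2185] t 5.95
[[[0.049, 0.0, 0.0, -0.02, -0.15, 2.87, 0.4], [0.049, 0.0, 0.0, -0.02, -0.01, 2.87, 0.4], [0.049, 0.0, 0.0, -0.02, 0.13, 2.87, 0.4], [0.049, 0.0, 0.0, -0.02, 0.27, 2.86, 0.4], [0.049, 0.0, 0.0, -0.02, 0.41, 2.85, 0.4], [0.049, 0.0, 0.0, -0.02, 0.55, 2.82, 0.4], [0.037, -0.0, 0.0, -0.0, 0.81, 2.86, 0.4], [0.037, -0.0, 0.0, -0.0, 0.91, 2.82, 0.4], [0.037, -0.0, 0.0, -0.0, 1.02, 2.79, 0.4], [0.037, -0.0, 0.0, -0.0, 1.12, 2.75, 0.4]]]
[[[0.037, -0.0, 0.0, -0.0, 1.22, 2.71, 0.4], [0.037, -0.0, 0.0, -0.0, 1.32, 2.66, 0.4]]]
[ 1.15671267  0.41133275 -2.15807763] 0.6472036477677803
```

View pics/w4.png

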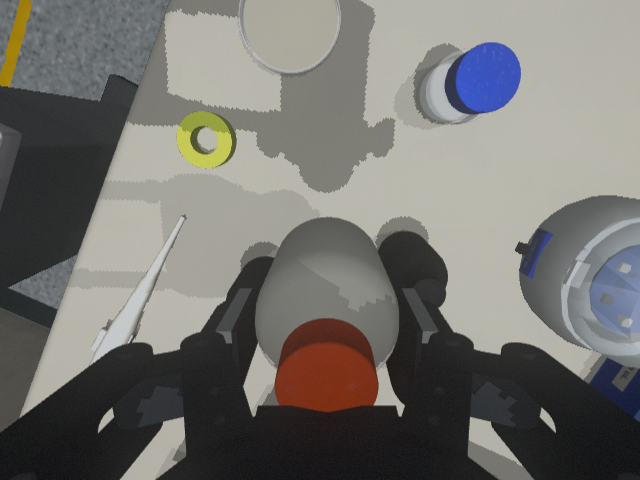

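The bottle is held between the pads and upright: cap at (326,370), z force −2.2 N. Now I'll carry it over the tray.

Call:
{"name": "arm_command", "arguments": {
  "series": [
    [[0.049,0,0,0,-0.1,1.5,0.4],[0.049,0,0,0,0,2.9,0.4],[0.049,0,0,0,0.1,2.9,0.4],[0.049,0,0,0,0.3,2.9,0.4],[0.049,0,0,0,0.4,2.9,0.4],[0.049,0,0,0,0.6,2.8,0.4],[0.037,0,0,0,0.8,2.9,0.4],[0.037,0,0,0,0.9,2.8,0.4],[0.037,0,0,0,1.0,2.8,0.4],[0.037,0,0,0,1.1,2.7,0.4]]
  ]
}}

```text
time: 7.0
tool_pos: [0.5747, -0.0222, 0.1954]
tcp_rot: [1.175, 1.236, -1.229]
wrist_force: [1.0, 0.3, -2.0]
width: 0.646
```

Run:
```python
from plan import *
plan([(.6204,-.0689,.22,-1.6,3,.4)])
```

```text
yaw now 0.81 [ 0.5747 -0.0222  0.1954] t 7.0
[[[0.014, 0.003, 0.012, -0.86, 1.47, 1.59, 0.4], [0.014, 0.003, 0.012, -0.85, 1.5, 1.56, 0.4], [0.014, 0.003, 0.012, -0.83, 1.53, 1.54, 0.4]]]
```

Call:
{"name": "arm_command", "arguments": {
  "series": [
    [[0.014,0.003,0.012,-0.9,1.5,1.2,0.4],[0.014,0.003,0.012,-0.7,1.5,1.2,0.4],[0,0,0,0,1.2,1.0,0.4],[0,0,0,0,0,0,0.4]]
  ]
}}

```text
time: 7.4
tool_pos: [0.6154, -0.0646, 0.2022]
tcp_rot: [1.213, 1.211, -1.248]
wrist_force: [-0.4, 0.7, -3.5]
width: 0.644
```

Run:
```python
from plan import *
plan([(.6204,-.0689,.062,-1.6,5,.4)])
s=bot.read_state();M=R.from_rotvec(s['tcp_rot']);print(M.as_matrix().round(3))
p,d,W,K,T=cam('top','t5.png');np.save('t5W.npy',W)
p,d,W,K,T=cam('scene');cv2.imwrite('pics/s5.png',cv2.resize(p[120:400,300:580],(600,600)))
```

```text
yaw now -1.46 [ 0.6154 -0.0646  0.2022] t 7.4
[[[0.0, 0.001, 0.005, 2.8, 0.17, 0.07, 0.4], [0.0, 0.001, 0.005, 2.8, 0.16, 0.07, 0.4], [0.0, 0.001, 0.005, 2.8, 0.14, 0.08, 0.4], [0.0, 0.001, 0.005, 2.8, 0.13, 0.08, 0.4], [0.0, 0.001, 0.005, 2.8, 0.12, 0.08, 0.4]]]
[[-0.024  0.999 -0.025]
 [-0.004 -0.026 -1.   ]
 [-1.    -0.024  0.005]]
```

View pics/s5.png

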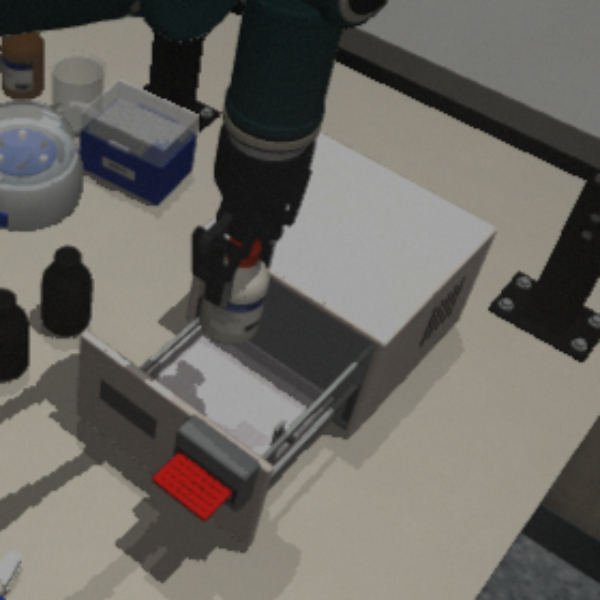

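The bottle hangs over the tray, its base near (230,330) in the crop. Before lowering I'll measure how wide the gripper linkage is, to know the clearance to the cabinet front and the panel.

Run:
```python
from plan import *
s=bot.read_state();M=R.from_rotvec(s['tcp_rot'])
p,d,W,K,T=cam('wrist','w5.png')
L=M.inv().apply((W-s['tool_pos']).reshape(-1,3)).reshape(480,640,3)
for x0 in np.arange(-.13,-.01,.01):
    m=(L[...,0]>x0)&(L[...,0]<x0+.01)&(np.abs(L[...,1])<.15)&(np.abs(L[...,2])<.06)&(p.max(-1)<90)
    if m.sum()>20: print(x0.round(3),m.sum(),np.percentile(L[m][:,1],[0.5,99.5]).round(3))
cap=None
hsv=cv2.cvtColor(p,cv2.COLOR_BGR2HSV)
m=(W[...,2]>.2)&(hsv[...,1]>120)&((hsv[...,0]<20)|(hsv[...,0]>170))
print('cap world',np.nanmedian(W[m],0),cv2.minEnclosingCircle(W[m][:,:2].astype(np.float32)))
# floor edges from initial
W0=np.load('t5W.npy')
```

```text
-0.12 5690 [-0.053  0.051]
-0.11 16249 [-0.062  0.059]
-0.1 17181 [-0.063  0.063]
-0.09 8084 [-0.061  0.061]
-0.08 12480 [-0.06  0.06]
-0.07 3235 [-0.054  0.053]
-0.06 1877 [-0.04  0.04]
-0.05 1650 [-0.041  0.041]
-0.04 1310 [-0.041  0.041]
-0.03 283 [-0.039  0.04 ]
cap world [ 0.61600308 -0.05598045  0.274252  ] ((0.5946153402328491, -0.05731213837862015), 0.03643779829144478)
```

View pics/w5.png

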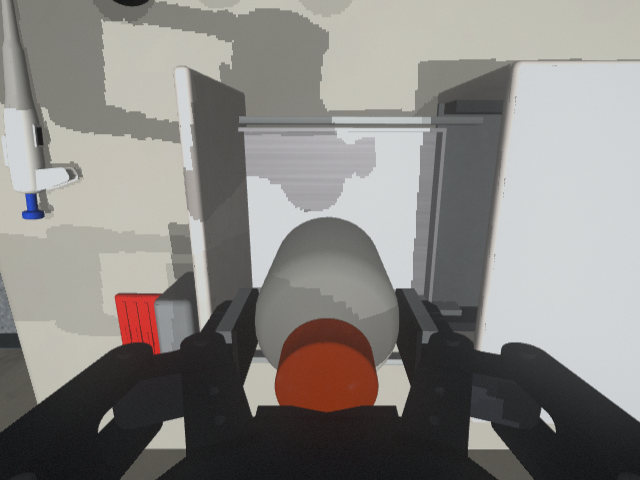

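Call:
{"name": "arm_command", "arguments": {
  "series": [
    [[0,0.004,0.024,0,0.7,0.4,0.4],[0,0,0,0.8,0,0,0.4],[0,0,0,2,0,0,0.4],[0,0,0,2.5,0,0,0.4],[0,0,0,2.5,0,0,0.4],[0,0,0,1.5,0,0,0.4],[0,0,0,0,0,0,0.4]]
  ]
}}

```text
time: 8.25
tool_pos: [0.6202, -0.0627, 0.1061]
tcp_rot: [1.225, 1.199, -1.219]
wrist_force: [-1.1, -0.6, -2.3]
width: 0.644
```

Run:
```python
from plan import *
plan([(.6204,-.0689,.061,-1.6,4,.4)])
s=bot.read_state();M=R.from_rotvec(s['tcp_rot']);print(M.as_matrix().round(3),s['wrist_force'])
```

```text
yaw now -1.05 [ 0.6202 -0.0627  0.1061] t 8.25
[[[0.002, -0.0, -0.001, 1.13, 0.0, 0.16, 0.4], [0.002, -0.0, -0.001, 1.13, 0.0, 0.16, 0.4], [0.002, -0.0, -0.001, 1.13, 0.01, 0.16, 0.4], [0.002, -0.0, -0.001, 1.13, 0.01, 0.16, 0.4]]]
[[ 0.004  1.    -0.018]
 [ 0.001 -0.018 -1.   ]
 [-1.     0.004 -0.001]] [-1.1009357  -0.60539821 -2.28732374]
```

Call:
{"name": "arm_command", "arguments": {
  "series": [
    [[0,0,0,1.3,0,0.4,0.4],[0,0,0,1.3,0,0.2,0.4],[0,0,0,1.0,0,0,0.4],[0,0,0,0,0,0,0.4]]
  ]
}}

```text
time: 8.65
tool_pos: [0.6219, -0.0691, 0.0696]
tcp_rot: [1.226, 1.196, -1.217]
wrist_force: [-0.2, -0.3, -1.9]
width: 0.647
```

Run:
```python
from plan import *
plan([(.6204,-.0689,.061,-1.6,1,.4)])
s=bot.read_state();print(s['wrist_force'])
p,d,W,K,T=cam('scene');cv2.imwrite('pics/s6.png',cv2.resize(p[120:400,300:580],(600,600)))
```

```text
yaw now -1.02 [ 0.6219 -0.0691  0.0696] t 8.65
[[[0.01, -0.001, -0.007, 0.86, -0.15, -0.02, 0.4]]]
[-0.24429275 -0.34517881 -1.90210112]
```

View pics/s6.png

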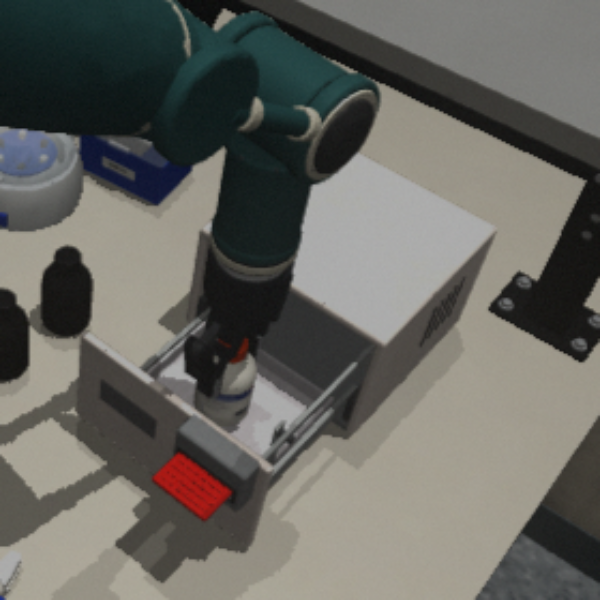

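The bottle hangs over the tray floor with clearance to the panel and the cabinet. I'll lower it to contact.

Call:
{"name": "arm_command", "arguments": {
  "series": [
    [[0,0,0,0.5,-0.1,0,0.4],[0,0,0,0.3,0,0,0.4],[0,0,0,0.1,0,0,0.4],[0,0,0,0,0,0,0.4]]
  ]
}}

```text
time: 9.1
tool_pos: [0.6232, -0.0695, 0.0627]
tcp_rot: [1.228, 1.192, -1.213]
wrist_force: [1.1, -0.1, -2.8]
width: 0.647
```

Call:
{"name": "arm_command", "arguments": {
  "series": [
    [[0,0,0,0.15,-0.2,0,0.4],[0,0,0,0.15,0,0,0.4],[0,0,0,0.1,0,0,0.4],[0,0,0,0,0,0,0.4]]
  ]
}}

```text
time: 9.5
tool_pos: [0.6219, -0.0695, 0.0594]
tcp_rot: [1.229, 1.19, -1.212]
wrist_force: [0.4, -0.5, -3.3]
width: 0.645
```

Call:
{"name": "arm_command", "arguments": {
  "series": [
    [[0,0,0,0.12,0,0,0.4],[0,0,0,0.1,0,0,0.4],[0,0,0,0,0,0,0.4]]
  ]
}}

```text
time: 9.8
tool_pos: [0.6225, -0.0695, 0.0594]
tcp_rot: [1.229, 1.19, -1.211]
wrist_force: [0.5, -0.2, -2.4]
width: 0.643
```

Call:
{"name": "arm_command", "arguments": {
  "series": [
    [[0,0,0,0.2,0,0,0.4],[0,0,0,0.2,0,0,0.4]]
  ]
}}

```text
time: 10.0
tool_pos: [0.6235, -0.0696, 0.0592]
tcp_rot: [1.229, 1.189, -1.211]
wrist_force: [-7.9, 0.9, 14.4]
width: 0.643
```

Contact at z=0.0592, as predicted. I'll release with a partial opening.

Call:
{"name": "arm_command", "arguments": {
  "series": [
    [[0,0,0,-0.1,-0.1,0,0.643],[0,0,0,0,0,0,0.7],[0,0,0,0,0,0,0.8],[0,0,0,0,0,0,0.87],[0,0,0,0,0,0,0.87]]
  ]
}}

```text
time: 10.5
tool_pos: [0.6241, -0.0699, 0.0604]
tcp_rot: [1.231, 1.186, -1.208]
wrist_force: [-0.2, -0.3, -0.2]
width: 0.87
```

Run:
```python
from plan import *
s=bot.read_state();M=R.from_rotvec(s['tcp_rot']);print(M.as_matrix().round(3),s['wrist_force'],s['width'],s['tool_pos'])
p,d,W,K,T=cam('wrist','w7.png')
L=M.inv().apply((W-s['tool_pos']).reshape(-1,3)).reshape(480,640,3)
hsv=cv2.cvtColor(p,cv2.COLOR_BGR2HSV)
m=(W[...,2]>.1)&(hsv[...,1]>120)&((hsv[...,0]<20)|(hsv[...,0]>170))&(np.indices(p.shape[:2])[1]>220)
print('cap world',np.nanmedian(W[m],0),'tool',np.nanmedian(L[m],0))
```

```text
[[ 0.02   1.    -0.018]
 [-0.001 -0.018 -1.   ]
 [-1.     0.02   0.001]] [-0.2306661  -0.27540464 -0.24073459] 0.8704552925481198 [ 0.62405356 -0.06989556  0.06042468]
cap world [ 0.62366566 -0.06352822  0.13101142] tool [-0.07058568  0.0008268  -0.00631208]
```

View pics/w7.png

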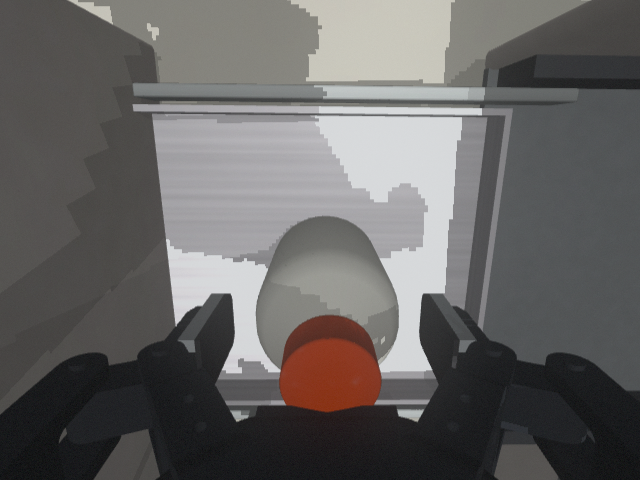

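The bottle is free of both pads and standing upright, with its cap top at z 0.131 (expected 0.132). Retreating straight up.

Call:
{"name": "arm_command", "arguments": {
  "series": [
    [[0,0,0,-1,0,0,0.87],[0,0,0,-2,0,0,0.87],[0,0,0,-2.5,0,0,0.87],[0,0,0,-3,0,0,0.87],[0,0,0,-3.5,0,0,0.87],[0,0,0,-3.5,0,0,0.6],[0,0,0,-1.5,0,0,0]]
  ]
}}

```text
time: 11.25
tool_pos: [0.618, -0.0693, 0.2351]
tcp_rot: [1.228, 1.192, -1.213]
wrist_force: [0.4, -0.2, -0.1]
width: 0.542
```

Run:
```python
from plan import *
plan([(.488,-.129,.225,-91.6,12,0)])
print(bot.read_state()['q'].round(2))
```

```text
yaw now -1.02 [ 0.618  -0.0693  0.2351] t 11.25
[[[0.132, -0.001, -0.001, 0.07, -1.08, 0.52, 0], [0.132, -0.001, -0.001, 0.07, -1.0, 0.65, 0], [0.132, -0.001, -0.001, 0.07, -0.9, 0.78, 0], [0.132, -0.001, -0.001, 0.08, -0.79, 0.89, 0], [0.132, -0.001, -0.001, 0.08, -0.67, 0.99, 0], [0.132, -0.001, -0.001, 0.08, -0.53, 1.07, 0], [0.132, -0.001, -0.001, 0.08, -0.39, 1.13, 0], [0.132, -0.001, -0.001, 0.08, -0.24, 1.17, 0], [0.132, -0.001, -0.001, 0.08, -0.08, 1.19, 0], [0.132, -0.001, -0.001, 0.08, 0.07, 1.19, 0]]]
[[[0.132, -0.001, -0.001, 0.08, 0.23, 1.17, 0], [0.132, -0.001, -0.001, 0.08, 0.38, 1.13, 0]]]
[-0.15  0.14  1.71  0.    1.28 -0.14]
```

Run:
```python
from plan import *
plan([(.482,-.129,.2,88.4,12,0)])
```

```text
yaw now -1.02 [ 0.618  -0.0693  0.2351] t 11.25
[[[-0.13, 0.001, -0.001, 0.28, -1.13, 0.52, 0], [-0.13, 0.001, -0.001, 0.28, -1.19, 0.37, 0], [-0.13, 0.001, -0.001, 0.28, -1.22, 0.21, 0], [-0.13, 0.001, -0.001, 0.28, -1.24, 0.05, 0], [-0.13, 0.001, -0.001, 0.28, -1.24, -0.11, 0], [-0.13, 0.001, -0.001, 0.28, -1.21, -0.27, 0], [-0.13, 0.001, -0.001, 0.28, -1.17, -0.42, 0], [-0.13, 0.001, -0.001, 0.29, -1.1, -0.57, 0], [-0.13, 0.001, -0.001, 0.29, -1.02, -0.71, 0], [-0.13, 0.001, -0.001, 0.29, -0.92, -0.83, 0]]]
[[[-0.13, 0.001, -0.001, 0.29, -0.8, -0.95, 0], [-0.13, 0.001, -0.001, 0.29, -0.67, -1.04, 0]]]
```

Call:
{"name": "arm_command", "arguments": {
  "series": [
    [[-0.13,0,0,0.1,-1.1,0.5,0],[-0.13,0,0,0.1,-1.2,0.4,0],[-0.13,0,0,0.1,-1.2,0.2,0],[-0.13,0,0,0.2,-1.2,0,0],[-0.13,0,0,0.2,-1.2,-0.1,0],[-0.13,0,0,0.2,-1.2,-0.3,0],[-0.13,0,0,0.2,-1.2,-0.4,0],[-0.13,0,0,0.2,-1.1,-0.6,0],[-0.13,0,0,0.2,-1.0,-0.7,0],[-0.13,0,0,0.2,-0.9,-0.8,0]]
  ]
}}

```text
time: 12.25
tool_pos: [0.5042, -0.1216, 0.2177]
tcp_rot: [0.185, 1.546, -0.182]
wrist_force: [0.8, -0.4, -0.0]
width: 0.003
```

Run:
```python
from plan import *
plan([(.482,-.129,.18,88.4,3,0)])
```

```text
yaw now 76.58 [ 0.5042 -0.1216  0.2177] t 12.25
[[[-0.069, 0.006, -0.001, 1.25, -0.42, -0.68, 0], [-0.069, 0.006, -0.001, 1.25, -0.37, -0.7, 0], [-0.069, 0.006, -0.001, 1.25, -0.32, -0.72, 0]]]
```

Call:
{"name": "arm_command", "arguments": {
  "series": [
    [[-0.069,0.006,0,1.0,-0.4,-0.7,0],[-0.069,0.006,0,1.2,-0.2,-0.6,0],[-0.069,0.006,0,1.2,0,-0.3,0],[0,0,0,0,0,0,0]]
  ]
}}

```text
time: 12.65
tool_pos: [0.4839, -0.125, 0.1808]
tcp_rot: [0.016, 1.575, -0.012]
wrist_force: [-0.6, 0.5, 0.0]
width: -0.003
```

Run:
```python
from plan import *
plan([(.482,-.129,.13,88.4,3,0)])
s=bot.read_state();M=R.from_rotvec(s['tcp_rot']);print(M.as_matrix().round(3),s['wrist_force'])
p,d,W,K,T=cam('wrist','w8.png')
L=M.inv().apply((W-s['tool_pos']).reshape(-1,3)).reshape(480,640,3)
m=(np.abs(L[...,0]+.05)<.05)&(np.abs(L[...,1])<.016)&(np.abs(L[...,2])<.02)&(p.max(-1)<90)&(L[...,0]>-.06)
print(m.sum(),np.nanpercentile(L[m],[1,50,99],axis=0).round(4).tolist())
hsv=cv2.cvtColor(p,cv2.COLOR_BGR2HSV)
m=(W[...,2]>.1)&(W[...,2]<.14)&(hsv[...,1]>120)&((hsv[...,0]<20)|(hsv[...,0]>170))
print('pad',np.nanpercentile(W[m],[1,50,99],axis=0).round(4).tolist())
p,d,W,K,T=cam('top','t8.png');np.save('t8W.npy',W)
```

```text
yaw now 88.98 [ 0.4839 -0.125   0.1808] t 12.65
[[[0.003, -0.001, -0.001, 1.69, -0.14, -0.05, 0], [0.003, -0.001, -0.001, 1.69, -0.14, -0.06, 0], [0.003, -0.001, -0.001, 1.69, -0.14, -0.06, 0]]]
[[-0.004  0.018  1.   ]
 [ 0.003  1.    -0.018]
 [-1.     0.003 -0.004]] [-0.63425139  0.46604559  0.02686306]
3358 [[-0.0596, -0.0136, -0.0122], [-0.0437, -0.0003, -0.0105], [-0.0224, 0.0127, 0.0095]]
pad [[0.4603, -0.1589, 0.1234], [0.4791, -0.1298, 0.1252], [0.4995, -0.1009, 0.127]]
```

View pics/w8.png

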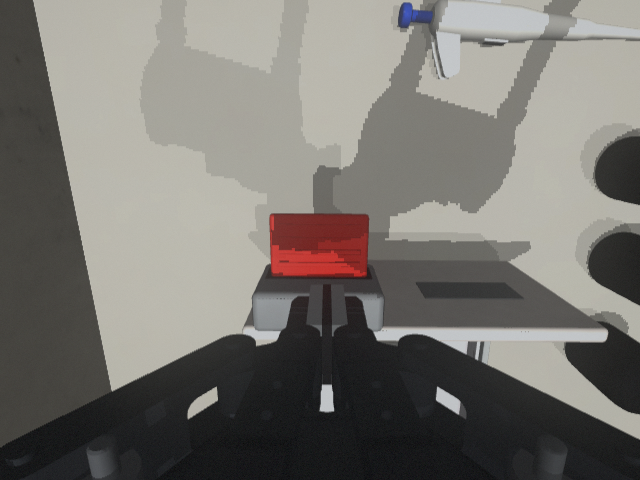

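View pics/t8.png

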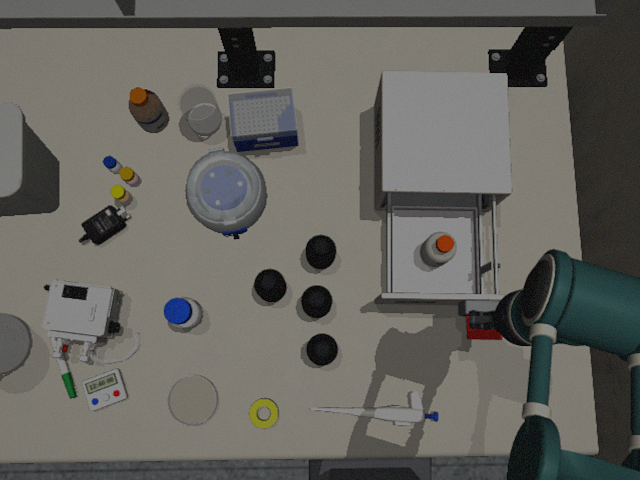

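The pad is centred at (0.479, −0.130) with its top at z 0.125. The closed tip is 22 mm behind the reported TCP. In the top view (438,248) the bottle stands mid-tray, and the look-alikes and the blue cap are where they were. Descending over the pad.

Call:
{"name": "arm_command", "arguments": {
  "series": [
    [[0,0,0,1,-0.5,-0.2,0],[0,0,0,1.5,0,0,0],[0,0,0,1.5,0,0,0],[0,0,0,1.5,0,0,0],[0,0,0,0.8,0,0,0],[0,0,0,0,0,0,0]]
  ]
}}

```text
time: 13.35
tool_pos: [0.4867, -0.1326, 0.1197]
tcp_rot: [0.018, 1.564, -0.02]
wrist_force: [-1.4, -0.9, 0.3]
width: -0.001
```

Run:
```python
from plan import *
plan([(.482,-.130,.09,88.4,1,0)])
```

```text
yaw now 88.61 [ 0.4867 -0.1326  0.1197] t 13.35
[[[0.004, 0.006, 0.001, 2.97, 0.25, -0.5, 0]]]
```

Call:
{"name": "arm_command", "arguments": {
  "series": [
    [[0,0.006,0,0,0.2,-0.5,0],[0,0,0,0.8,0,0,0],[0,0,0,0.6,0,0,0],[0,0,0,0,0,0,0]]
  ]
}}

```text
time: 13.75
tool_pos: [0.483, -0.1311, 0.107]
tcp_rot: [0.018, 1.567, -0.021]
wrist_force: [-1.9, 0.1, 2.4]
width: 0.004
```

Call:
{"name": "arm_command", "arguments": {
  "series": [
    [[0,0,0,0.5,0,0,0],[0,0,0,0.5,0,0,0],[0,0,0,0.4,0,0,0],[0,0,0,0,0,0,0]]
  ]
}}

```text
time: 14.15
tool_pos: [0.4848, -0.1314, 0.0951]
tcp_rot: [0.017, 1.564, -0.022]
wrist_force: [-1.2, 0.9, 5.7]
width: -0.001
```

Run:
```python
from plan import *
s=bot.read_state();print(s['wrist_force'],s['tool_pos'])
p,d,W,K,T=cam('wrist','w9.png')
hsv=cv2.cvtColor(p,cv2.COLOR_BGR2HSV)
m=(W[...,2]>.09)&(W[...,2]<.14)&(hsv[...,1]>120)&((hsv[...,0]<20)|(hsv[...,0]>170))
q=W[m];print('pad',np.nanpercentile(q,[1,50,99],axis=0).round(4).tolist())
A=np.c_[q,np.ones(len(q))];c=np.linalg.lstsq(np.c_[q[:,:2]-[.479,-.13],np.ones(len(q))],q[:,2],rcond=None)[0];print('plane',c)
```

```text
[-1.19658616  0.94361045  5.73343837] [ 0.48478135 -0.1314424   0.09510995]
pad [[0.4602, -0.1591, 0.107], [0.4736, -0.1272, 0.1104], [0.4992, -0.1008, 0.1143]]
plane [ 0.13636215 -0.00233071  0.11107892]
```

View pics/w9.png

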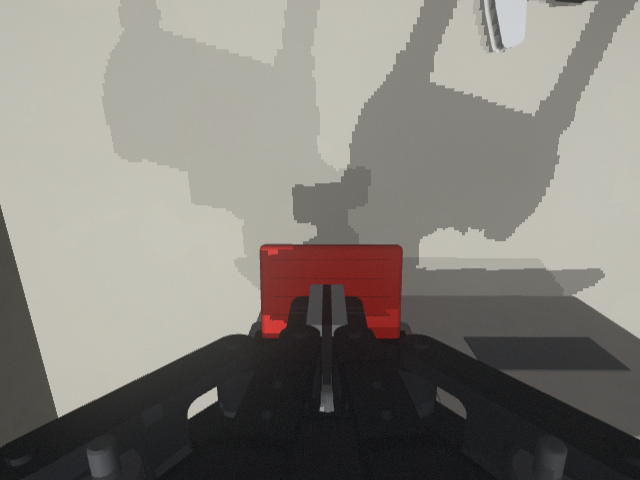

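The pad tilts 0.136 rad and sits 14 mm down, so the lever is fully pressed. Now I'll push inward gently, with a slight downward bias.

Call:
{"name": "arm_command", "arguments": {
  "series": [
    [[0,0,0,0.1,0,0.2,0],[0,0,0,0.1,0,0.3,0],[0,0,0,0.1,0,0.3,0],[0,0,0,0.1,0,0.3,0]]
  ]
}}

```text
time: 14.6
tool_pos: [0.4987, -0.1318, 0.0949]
tcp_rot: [0.017, 1.559, -0.022]
wrist_force: [-2.4, 1.4, 8.0]
width: 0.001
```

Call:
{"name": "arm_command", "arguments": {
  "series": [
    [[0,0.003,0,0.1,0,0.4,0],[0,0.003,0,0.1,0,0.4,0],[0,0.003,0,0.1,0,0.4,0],[0,0,0,0.1,0,0.4,0],[0,0,0,0.1,0,0.4,0]]
  ]
}}

```text
time: 15.1
tool_pos: [0.5229, -0.1324, 0.0949]
tcp_rot: [0.017, 1.561, -0.023]
wrist_force: [-2.6, 0.7, 8.5]
width: 0.0
```

Run:
```python
from plan import *
s=bot.read_state();print(s['wrist_force'],s['tool_pos'])
p,d,W,K,T=cam('wrist')
hsv=cv2.cvtColor(p,cv2.COLOR_BGR2HSV)
m=(W[...,2]>.09)&(W[...,2]<.14)&(hsv[...,1]>120)&((hsv[...,0]<20)|(hsv[...,0]>170))
q=W[m];print('pad',np.nanpercentile(q,[1,50,99],axis=0).round(4).tolist())
c=np.linalg.lstsq(np.c_[q[:,:2]-q[:,:2].mean(0),np.ones(len(q))],q[:,2],rcond=None)[0];print('plane',c)
p,d,W,K,T=cam('scene');cv2.imwrite('pics/s10.png',cv2.resize(p[120:400,300:580],(600,600)))
```

```text
[-2.61493658  0.73874497  8.49995112] [ 0.52285206 -0.13244145  0.09490181]
pad [[0.4982, -0.1602, 0.1068], [0.5115, -0.1283, 0.1103], [0.5372, -0.1019, 0.1142]]
plane [ 0.13632251 -0.00175309  0.11043949]
```

View pics/s10.png

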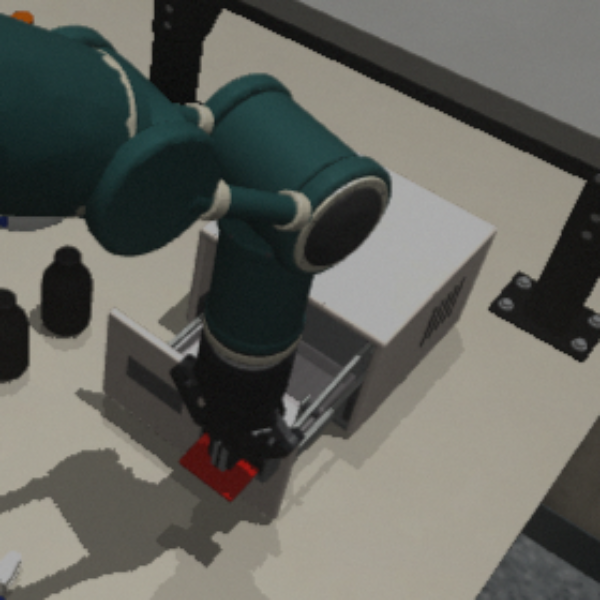

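The tray is moving: the pad has gone 38 mm in and the lever is still fully down. Continuing.

Call:
{"name": "arm_command", "arguments": {
  "series": [
    [[0,0,0,0.1,0,0.4,0],[0,0.002,0,0.1,0,0.4,0],[0,0.002,0,0.1,0,0.4,0],[0,0.002,0,0.1,0,0.4,0],[0,0,0,0.1,0,0.4,0],[0,0,0,0.1,0,0.4,0],[0,0,0,0.1,0,0.4,0],[0,0,0,0.1,0,0.4,0],[0,0,0,0.1,0,0.4,0],[0,0,0,0.1,0,0.4,0]]
  ]
}}

```text
time: 16.2
tool_pos: [0.5717, -0.1338, 0.0949]
tcp_rot: [0.017, 1.553, -0.024]
wrist_force: [-3.0, 1.0, 8.6]
width: 0.0
```

Call:
{"name": "arm_command", "arguments": {
  "series": [
    [[0,0.005,0,0.1,0,0.4,0],[0,0.005,0,0.1,0,0.4,0],[0,0.004,0,0.1,0,0.4,0],[0,0.002,0,0.1,0,0.4,0],[0,0,0,0.1,0,0.4,0],[0,0,0,0.1,0,0.4,0],[0,0,0,0.1,0,0.4,0],[0,0,0,0.1,0,0.4,0],[0,0,0,0.1,0,0.4,0]]
  ]
}}

```text
time: 17.1
tool_pos: [0.6149, -0.135, 0.095]
tcp_rot: [0.017, 1.559, -0.025]
wrist_force: [-3.0, -0.4, 7.5]
width: 0.0
```

Run:
```python
from plan import *
s=bot.read_state();print(s['wrist_force'],s['tool_pos'])
p,d,W,K,T=cam('wrist','w11.png')
hsv=cv2.cvtColor(p,cv2.COLOR_BGR2HSV)
m=(W[...,2]>.09)&(W[...,2]<.14)&(hsv[...,1]>120)&((hsv[...,0]<20)|(hsv[...,0]>170))
q=W[m];print('pad',np.nanpercentile(q,[1,50,99],axis=0).round(4).tolist())
c=np.linalg.lstsq(np.c_[q[:,:2]-q[:,:2].mean(0),np.ones(len(q))],q[:,2],rcond=None)[0];print('plane',c)
p,d,W,K,T=cam('scene');cv2.imwrite('pics/s11.png',cv2.resize(p[120:400,300:580],(600,600)))
```

```text
[-2.9973988  -0.35484778  7.50704438] [ 0.61487729 -0.13495339  0.09496446]
pad [[0.5901, -0.1627, 0.1069], [0.6035, -0.1307, 0.1103], [0.6291, -0.1044, 0.1142]]
plane [ 0.13666025 -0.00267722  0.11046459]
```

View pics/s11.png

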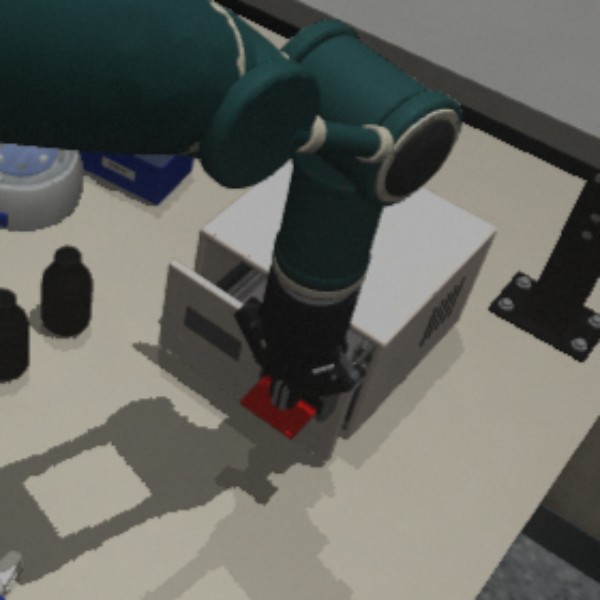

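The tray is 130 mm in with about 40 mm left, and the gripper clears the cabinet top. Continuing, and slowing at the end.

Call:
{"name": "arm_command", "arguments": {
  "series": [
    [[0,0.003,0,0.1,0,0.4,0],[0,0.003,0,0.1,0,0.4,0],[0,0,0,0.1,0,0.4,0],[0,0,0,0.1,0,0.4,0],[0,0,0,0.1,0,0.4,0],[0,0,0,0.1,0,0.3,0],[0,0,0,0.1,0,0.25,0],[0,0,0,0.1,0,0.2,0]]
  ]
}}

```text
time: 18.0
tool_pos: [0.6491, -0.1359, 0.095]
tcp_rot: [0.016, 1.554, -0.025]
wrist_force: [-2.4, 1.8, 7.2]
width: 0.0
```

Call:
{"name": "arm_command", "arguments": {
  "series": [
    [[0,0.003,0,0.1,0,0.2,0],[0,0,0,0.1,0,0.2,0],[0,0,0,0.1,0,0.2,0]]
  ]
}}

```text
time: 18.3
tool_pos: [0.653, -0.136, 0.0946]
tcp_rot: [0.016, 1.563, -0.025]
wrist_force: [-11.9, 1.1, 14.5]
width: 0.002
```

Call:
{"name": "arm_command", "arguments": {
  "series": [
    [[0,0,0,0.1,0,0.3,0],[0,0,0,0.1,0,0.3,0]]
  ]
}}

```text
time: 18.5
tool_pos: [0.6527, -0.136, 0.0947]
tcp_rot: [0.016, 1.576, -0.024]
wrist_force: [-14.0, 1.5, 16.0]
width: 0.002
```

Run:
```python
from plan import *
s=bot.read_state();print(s['wrist_force'],s['tool_pos'])
p,d,W,K,T=cam('wrist')
hsv=cv2.cvtColor(p,cv2.COLOR_BGR2HSV)
m=(W[...,2]>.09)&(W[...,2]<.14)&(hsv[...,1]>120)&((hsv[...,0]<20)|(hsv[...,0]>170))
q=W[m];print('pad',np.nanpercentile(q,[1,50,99],axis=0).round(4).tolist())
```

```text
[-14.01783622   1.47837233  16.01204866] [ 0.6527331  -0.13600511  0.09465231]
pad [[0.6279, -0.1637, 0.1067], [0.6414, -0.1319, 0.11], [0.6667, -0.1053, 0.1139]]
```

The tray has stopped against its end: x no longer advances and the push force has risen to 14 N. Now I'll relax the push and release the lever by lifting straight up.

Call:
{"name": "arm_command", "arguments": {
  "series": [
    [[0,0,0,-0.2,0,0,0],[0,0,0,-0.4,0,-0.05,0],[0,0,0,-0.5,0,-0.1,0],[0,0,0,-0.8,0,-0.1,0],[0,0,0,-1.5,0,0,0],[0,0,0,-2,0,-0.5,0],[0,0,0,-3,0,-2,0],[0,0,0,-3,0,-3,0],[0,0,0,0,0,-4,0],[0,0,0,0,0,-4,0]]
  ]
}}

```text
time: 19.55
tool_pos: [0.5165, -0.1321, 0.2161]
tcp_rot: [0.014, 1.574, -0.023]
wrist_force: [-1.0, -0.1, 0.5]
width: -0.0
```

Run:
```python
from plan import *
s=bot.read_state();print(s['wrist_force'],s['tool_pos'],s['q'].round(2))
p,d,W,K,T=cam('wrist','w12.png')
hsv=cv2.cvtColor(p,cv2.COLOR_BGR2HSV)
m=(W[...,2]>.09)&(W[...,2]<.14)&(hsv[...,1]>120)&((hsv[...,0]<20)|(hsv[...,0]>170))
q=W[m];print('pad',np.nanpercentile(q,[1,50,99],axis=0).round(4).tolist())
p,d,W,K,T=cam('scene');cv2.imwrite('pics/s12.png',cv2.resize(p[120:400,300:580],(600,600)))
p,d,W,K,T=cam('top','t12.png')
```

```text
[-1.01385296 -0.06632209  0.5164627 ] [ 0.51654179 -0.13213748  0.21608455] [-0.29 -0.01  1.9  -0.01  1.25 -1.84]
pad [[0.6372, -0.1415, 0.1241], [0.6498, -0.1361, 0.1255], [0.6617, -0.1311, 0.127]]
```

View pics/s12.png

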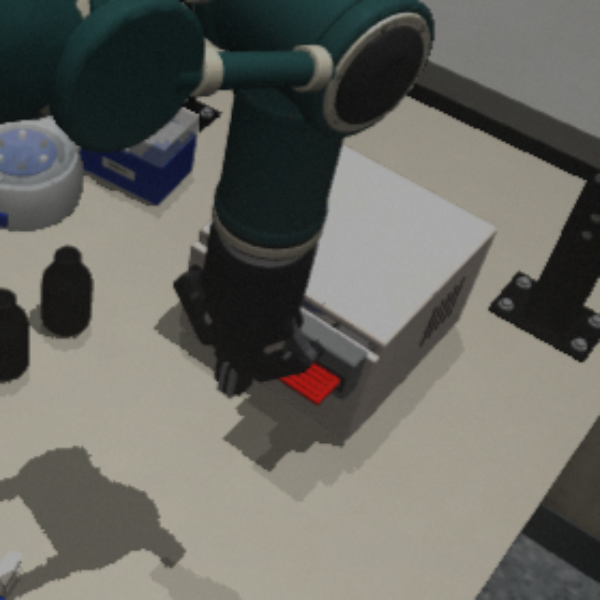

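View pics/t12.png

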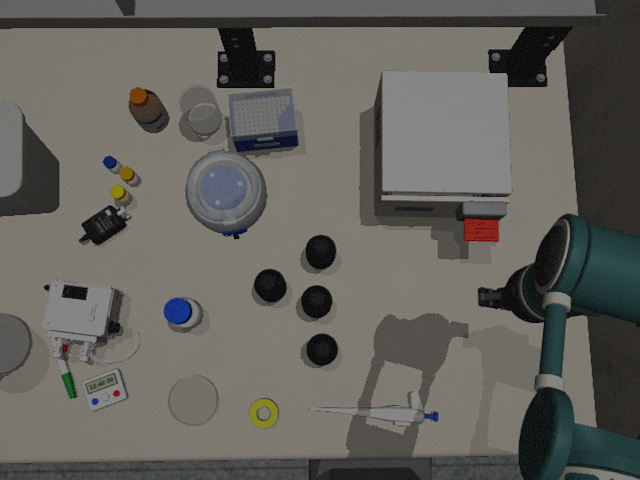

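The tray looks closed and the lever is back up at z 0.125. I'll check for any remaining gap at the front.

Run:
```python
from plan import *
p,d,W,K,T=cam('top')
cv2.imwrite('pics/t13.png',cv2.resize(p[170:250,370:520],None,fx=5,fy=5))
u=np.arange(640)[None,:]+np.zeros((480,1));v=np.arange(480)[:,None]+np.zeros((1,640));z=W[...,2]
hsv=cv2.cvtColor(p,cv2.COLOR_BGR2HSV)
def cl(m,n):
    q=W[m];r=cv2.minAreaRect(q[:,:2].astype(np.float32)*1000);print(n,[np.round(x,1) for x in r])
box=lambda a,b,c,e:(u>=a)&(u<=b)&(v>=c)&(v<=e)
cl(box(460,515,212,250)&(hsv[...,1]>150)&(z>.11),'pad')
cl(box(375,455,185,205)&(z>.135)&(z<.149),'panel')
cl(box(370,520,65,205)&(z>.150)&(z<.165),'cab')
for c in(395,410,430,450): print([(r,W[r,c,0].round(4),W[r,c,2].round(3)) for r in range(188,200)])
```

```text
pad [array([ 647.4, -133.4]), array([58.8, 40.2]), np.float64(87.2)]
panel [array([700.3, -22.7]), array([129.7,  25.7]), np.float64(80.9)]
cab [array([805.7, -74.1]), array([222.7, 241.8]), np.float64(88.4)]
[(188, np.float64(0.7137), np.float64(0.157)), (189, np.float64(0.7115), np.float64(0.159)), (190, np.float64(0.7103), np.float64(0.156)), (191, np.float64(0.7098), np.float64(0.152)), (192, np.float64(0.742), np.float64(0.021)), (193, np.float64(0.7398), np.float64(0.022)), (194, np.float64(0.7376), np.float64(0.023)), (195, np.float64(0.7058), np.float64(0.14)), (196, np.float64(0.703), np.float64(0.144)), (197, np.float64(0.7015), np.float64(0.143)), (198, np.float64(0.6999), np.float64(0.142)), (199, np.float64(0.6987), np.float64(0.14))]
[(188, np.float64(0.7138), np.float64(0.156)), (189, np.float64(0.7107), np.float64(0.161)), (190, np.float64(0.7102), np.float64(0.156)), (191, np.float64(0.7087), np.float64(0.155)), (192, np.float64(0.7081), np.float64(0.151)), (193, np.float64(0.7383), np.float64(0.027)), (194, np.float64(0.7367), np.float64(0.025)), (195, np.float64(0.
[... 611 characters left out ...]
t64(0.141)), (197, np.float64(0.7006), np.float64(0.145)), (198, np.float64(0.699), np.float64(0.144)), (199, np.float64(0.6982), np.float64(0.14))]
[(188, np.float64(0.7129), np.float64(0.157)), (189, np.float64(0.7114), np.float64(0.156)), (190, np.float64(0.7101), np.float64(0.154)), (191, np.float64(0.7085), np.float64(0.154)), (192, np.float64(0.7059), np.float64(0.157)), (193, np.float64(0.7381), np.float64(0.025)), (194, np.float64(0.7366), np.float64(0.023)), (195, np.float64(0.7347), np.float64(0.023)), (196, np.float64(0.7034), np.float64(0.139)), (197, np.float64(0.7014), np.float64(0.14)), (198, np.float64(0.6983), np.float64(0.145)), (199, np.float64(0.6971), np.float64(0.143))]
```

View pics/t13.png

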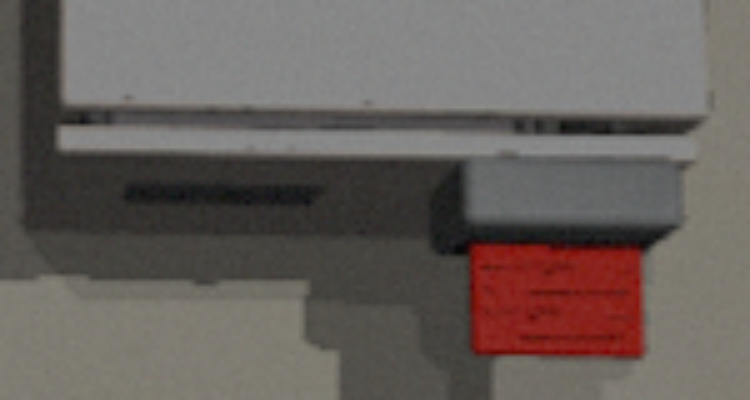

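The pad centre is at 0.6474, where home should be about 0.6466, so it agrees within about 1 mm. The slit in the top view is ambiguous, so I'll take a closer look with the wrist camera.

Call:
{"name": "arm_command", "arguments": {
  "series": [
    [[0,0,0,-1,0,1,0],[0,0,0,-3,0,3,0],[0,0,0,-3,0,4,0],[0,0,0,0,0,4,0],[0,0,0,0,0,4,0],[0,0,0,0,0,0,0]]
  ]
}}

```text
time: 20.35
tool_pos: [0.6886, -0.1356, 0.2849]
tcp_rot: [0.016, 1.573, -0.023]
wrist_force: [-0.7, 0.3, -0.3]
width: -0.0
```

Run:
```python
from plan import *
s=bot.read_state();print(s['tool_pos'])
p,d,W,K,T=cam('wrist','w14.png');np.save('w14W.npy',W)
hsv=cv2.cvtColor(p,cv2.COLOR_BGR2HSV)
m=(W[...,2]>.09)&(W[...,2]<.14)&(hsv[...,1]>120)&((hsv[...,0]<20)|(hsv[...,0]>170))
q=W[m];print('pad',np.nanpercentile(q,[1,50,99],axis=0).round(4).tolist())
```

```text
[ 0.68856371 -0.13556865  0.28492359]
pad [[0.6289, -0.1634, 0.1233], [0.6474, -0.1343, 0.1252], [0.6669, -0.1052, 0.1271]]
```

View pics/w14.png

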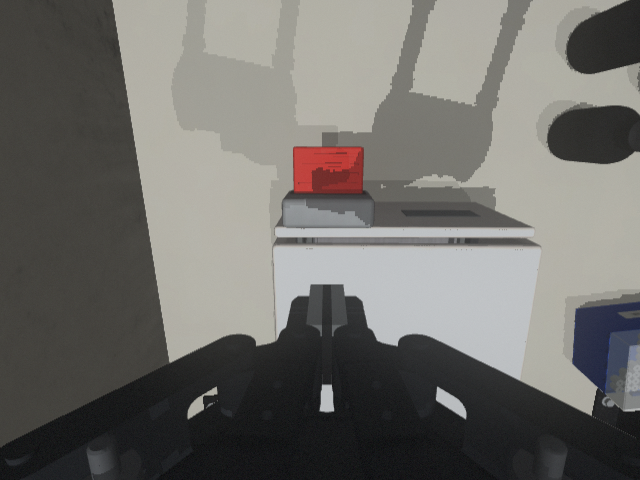

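Run:
```python
import numpy as np,cv2
W=np.load('w14W.npy');p=cv2.imread('pics/w14.png')
for c in(400,430,500):
    print(c,[(r,W[r,c,0].round(4),W[r,c,2].round(3),int(p[r,c,1])) for r in range(222,252)])
cv2.imwrite('pics/w14c.png',cv2.resize(p[180:260,260:560],None,fx=2.6,fy=4))
```

```text
400 [(222, np.float64(0.6948), np.float64(0.125), 87), (223, np.float64(0.6948), np.float64(0.129), 86), (224, np.float64(0.6949), np.float64(0.133), 84), (225, np.float64(0.6948), np.float64(0.137), 85), (226, np.float64(0.6951), np.float64(0.139), 96), (227, np.float64(0.6958), np.float64(0.14), 151), (228, np.float64(0.6965), np.float64(0.141), 187), (229, np.float64(0.6972), np.float64(0.141), 192), (230, np.float64(0.6978), np.float64(0.142), 194), (231, np.float64(0.6984), np.float64(0.143), 191), (232, np.float64(0.6993), np.float64(0.143), 194), (233, np.float64(0.7006), np.float64(0.142), 194), (234, np.float64(0.7015), np.float64(0.142), 193), (235, np.float64(0.7025), np.float64(0.141), 195), (236, np.float64(0.7033), np.float64(0.142), 189), (237, np.float64(0.7364), np.float64(0.024), 130), (238, np.float64(0.7379), np.float64(0.023), 113), (239, np.float64(0.7387), np.float64(0.025), 120), (240, np.float64(0.7402), np.float64(0.024), 120), (241, np.float64(0.7412), np.float64(0.024), 119), (242, np.float64(0.7425), np.float64(0.024), 119), (243, np.float64(0.7068), np.f
[... 2769 characters left out ...]
np.float64(0.7185), np.float64(0.101), 97), (239, np.float64(0.7195), np.float64(0.101), 80), (240, np.float64(0.7202), np.float64(0.102), 79), (241, np.float64(0.7213), np.float64(0.102), 79), (242, np.float64(0.7221), np.float64(0.103), 78), (243, np.float64(0.7093), np.float64(0.149), 81), (244, np.float64(0.7087), np.float64(0.154), 94), (245, np.float64(0.7093), np.float64(0.155), 120), (246, np.float64(0.7096), np.float64(0.157), 151), (247, np.float64(0.7107), np.float64(0.156), 177), (248, np.float64(0.7116), np.float64(0.156), 188), (249, np.float64(0.7122), np.float64(0.156), 193), (250, np.float64(0.7125), np.float64(0.158), 194), (251, np.float64(0.7134), np.float64(0.158), 194)]
```

View pics/w14c.png

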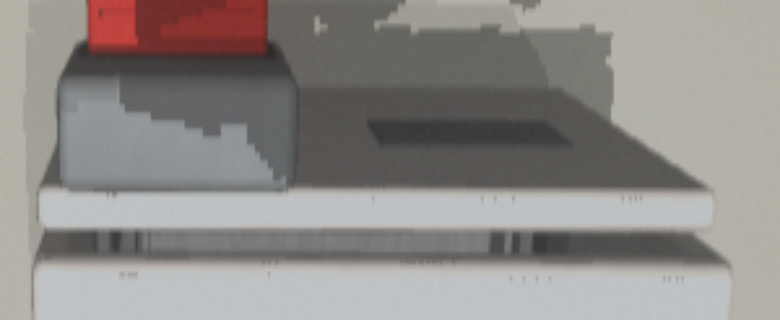

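The measured gap is 1.9 mm: panel rear face at 0.7055, cabinet front at 0.7074. The dimensions given allow 2 mm at home (2×86 − 170), so the tray is fully home. The lever is up and the arm is clear, so I'm handing in.

```bash
python3 -c "
from workcell import bot
s=bot.read_state();print(s['time'],s['wrist_force']);print(bot.finish_job())"
```

```text
20.4 [ 0.18280744 -0.04340456 -0.05112635]
the job is handed in; nothing more can be done
None
```

The red-capped bottle is in the tray, the tray is slid fully home and the lever is released. I handed the job in at 20.4 s of the 54 s allowed. I stood the bottle near the middle of the tray floor, pressed the lever fully down (about 0.136 rad), and pushed the tray in at about 5 cm/s with the lever held down throughout.

**Last checks**
- **Tray:** the panel sits 1.9 mm from the cabinet front, matching the 2 mm the given dimensions imply at home. The pad centre is within about 1 mm of its home position, after 168 mm of travel.
- **Lever:** the pad is back up at 125 mm.
- **Other bottles:** the blue-capped bottle and the four black look-alikes look unmoved in the top view.
- **Robot:** it is touching nothing, with wrist force about 0.

**What disagreed or could not be checked**
- **Fingertip position:** the fingertips stood about 43 mm farther back along the tool than the reported TCP and stated overhang imply. Because of this, my first closing went round the bottle's cap without moving the bottle. I opened, re-measured and corrected for it from then on.
- **Bottle inside the cabinet:** I could not see it once the tray was closed. I last saw it upright with the tray still out. That it still stands is inferred from the slow slide and the steady push force of about 3 N, which rose only to 14 N against the end stop.

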